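# Fit the keyed platter spindle to a turntable drive and hold it home

### The job

First make the turntable drive safe: push its red mushroom stop button all the way down, where it stays. Then take the silver platter spindle with the key out of the wooden rack, put its nose into the hub on the drive, turn it until the key slips into the keyway and push it fully home against the ejector spring, its flange flat on the hub. Finish while holding: keep gripping the spindle and pressing it home, so that I can tighten the grub screw, and leave everything else on the table as it was.

Things in the scene. Friction and masses are not known exactly. Their poses are not given: they have to be found in the camera images.
- stop_button (a joint): Travel of the red mushroom stop button: 0 = up, 0.010 m = at its stop, fully down. Moves straight down. Pushing takes about 5 N at first and 8 N at the stop; a friction catch keeps it down where it is left.
- stop_top (a point): Centre of the top of the red, slightly domed mushroom head, 40 mm across, 114 mm above the table when up, over a 60 mm square yellow collar on the left (+y) end of the drive's white housing, 147 mm from the hub's axis. The fixed housing is 154 x 252 mm and 74 mm high; a black speed knob on it reaches 87 mm.
- hub: Steel hub, 62 mm across, on the right end of the drive's housing. Origin: centre of the bore's mouth on its flat top face, 92 mm above the table; z up, x to the keyway. Upright bore 24 mm across; the keyway, a slot 8 mm wide, reaches 18 mm from the axis over the whole depth; a red line on the face continues it. The hub does not turn; its angle varies. A black grub screw sticks out of its side.
- ejector (a joint): Travel of the sprung brass disc in the hub's bore, top 30 mm below the hub's face when free: 0 = free, at most 0.010 m down. The spindle's nose meets it 8 mm before home and presses it to 0.008 at home. It pushes up with 6 N at first, 11 N at home, and throws the spindle up 8 mm if let go.
- spindle_grip (a point): Centre of the round grip (30 mm across, 46 mm high, dark grooves, stud 10 mm high on top) of the silver aluminium spindle, 0.18 to 0.35 kg, upright in one of the rack's two holes (which one varies). z is up its axis, x to the side of its key. The flange below the grip, 52 mm across, 8 mm thick, has its underside 31 mm below this point; a red line on it and on the grip's top lies over the key.
- spindle_seat (a point): Centre of the flange's underside, axes as the grip's; in the rack 50 mm up; meets hub's origin when home. Below it: a shaft 22 mm across, 38 mm long, its last 5 mm tapered, with a brass key 6 mm wide reaching 16 mm from the axis, from 4 to 24 mm below the flange. The last 14 mm are plain and enter the bore at any angle; then the key rides on the hub's face until over the keyway.
- rack: Fixed light wooden block, 220 (x) x 80 (y) x 50 mm high; origin under its centre. Two plain round holes, 36 mm across and 45 mm deep, 55 mm either side of the centre along its x; one holds the spindle, the other the black arbor.
- arbor: Bystander: smooth black arbor with a flared black head and no key, in the other hole of the rack; origin at the underside of its 48 mm flange; its top is 42 mm above that.
- platter: Bystander: clear acrylic disc 150 mm across, 6 mm thick, lying flat right of the rack; origin under its centre.
- pawn_black: Bystander: black chess pawn, 28 mm across, 46 mm high, standing between drive and rack; origin under its foot.
- pawn_white: Bystander: white chess pawn, same size, standing between drive and rack further away; origin under its foot.
- tape_roll: Bystander: amber tape roll lying flat beyond the drive, 90 mm across, 24 mm high; origin at the centre of its underside.
- cup: Bystander: clear cup standing beyond the rack, 74 mm across, 100 mm high; origin under its foot.
- flash: Bystander: black camera flash unit lying right of the rack, about 75 x 160 x 46 mm; origin on its underside.
- torch: Bystander: green pocket torch lying left of the drive, 150 mm long, 29 mm thick; origin on its underside.
There are look-alikes about, which are no part of the job. What is shaped like the part that bears spindle_grip but blue or pink is not meant.

How it is judged:
By the outcome, as a careful person would: the job done as asked, in the order asked, and still so for the second after the job is handed in, while the arm keeps its last pose, push and grip.
It also fails if it takes over 56 s, if anything falls off the work surface, if the arm or the gripper's body presses on something with over 40 N, if the wrist force passes 120 N, or if a joint passes its speed limit or range.

### The arm

A 7-joint arm with a two-finger parallel gripper is mounted at the origin on the work surface. World frame = base frame: x ahead of the robot, y to its left, z up, the work surface at z = 0. Lengths are in mm, angles in rad, forces in N, time in s.
With the tool pointing down it reaches from about 400 to 850 mm from the base axis. Payload 4.4 kg.
Tool frame: the origin (TCP) lies midway between the tips of the shut fingers; the grasp point (between the pads) lies 19 mm behind it (pinch_z is the y of the grasp point in the tool frame, in mm); y points along the fingers, z is the direction in which the jaws open and shut, and the axes are right-handed (so a half turn about y gives the same grasp; the last joint's range is limited). The gripper opens to 94 mm and grips with 3 to 60 N. Pads are 16 mm wide; open, the fingers measure 119 mm over their backs; the gripper's body (75 mm by 177 mm) begins 78 mm behind the grasp point.
Start: joints at [1.134, 0.628, 0.038, 1.517, -0.027, 0.996, -0.02], TCP at [235.564, -605.828, 205.478] pointing down, gripper open.
Joint ranges: [-3.06, 3.06], [-0.37, 2.12], [-1.25, 1.32], [0.18, 2.47], [-1.1, 4.24], [0.23, 1.98], [-2.94, 2.94]. Speed limits (rad/s): [2.57, 2.57, 3.14, 3.14, 3.14, 3.14, 3.14].

### API

Orientations are given as a rotation vector (axis times angle).
In Python, from station import get_state, snapshot, get_calibration, job_done, pinch_z gives the robot as it stands.
- The arm moves only by the tool apply_moves, never from a script. Its argument "motion" is a list of rows, each a list of 6 numbers: the shift along the tool's x, y, z in units of 30 mm (1.0 is 30 mm), then the turn, a rotation vector about the tool's x, y, z in units of 8 degrees (1.0 is 8 degrees). A call has 1 to 5 rows; each row shifts and turns the commanded pose from where the row before left it, along the tool's axes as they then stand; what a row does not reach is not made up. A row lasts 1/8 s, in which the tool goes at most 62.5 mm and 10.7 degrees, less where a joint would pass 70% of its speed; a pose out of reach is approached as far as the arm can. A call is refused whole if a number of a shift passes 1 or a number of a turn 1, either way. A call with a gripper value outside its range is refused whole. "gripper" is the closure, from 0 (fully open) to 1 (shut), set as the call begins (left out, the last holds). The fingers move at their own pace and stop on an object; "newtons" is the grip in N (left out, the last holds). Time passes only in rows, so rows that do not move let the fingers close. It gives the time, the measured TCP pose, the force and the opening at its end, in the units of the state.
- get_state(): the state, without advancing time (a new reading comes with each control period).
- snapshot(name): name is "scene" or "top"; returns the picture (400x640x3 uint8, red, green, blue); there is no depth.
- get_calibration(name): a dict with "camera_matrix" (3x3 intrinsics, pixels), "rvec" (rotation vector, rad) and "tvec" (3), from world to camera coordinates, as OpenCV has them. Camera axes: x right, y down, z forward; pixel columns grow to the right and rows downward; lengths in mm; the calibration is good to about 2 mm. A picture is of the moment at which its call begins. get_calibration takes no time and is no camera call.
- job_done(): hands the job in, once; it reports no verdict.
The state is a dict: "time": time; "joint_positions": joint angles; "joint_vel": joint speeds; "joint_torque": joint torques, N m; "ee_pos": TCP position; "tcp_rot": TCP orientation; "wrist_force": force on the tool from outside, world axes, zero at the start; "ft_torque": the same for the moment, N m; "grip_width": finger opening in mm.
Only numpy, scipy, OpenCV 4.12 (cv2) and the standard library are available. Lean on these libraries where they do the work, as an engineer would, in place of code of your own. Each camera call takes 0.05 s, during which the arm holds its last target.

## Working session

There is one attempt and no reset: what is moved stays moved. The work goes in short steps, Python scripts to look and compute and a tool call to move; the robot and the scene stay as the last step left them, time stands still between calls to the robot, and variables do not carry over. Pictures are saved under pics/ and viewed, and the job is handed in when it is done.

Besides the shell and the picture viewer there is one more tool, called after "Emit:" by a JSON object that holds its "op" and its "data", one argument or row to a line. apply_moves: Moves the arm, as the interface text tells. Its arguments: {"type":"object","properties":{"motion":{"type":"array"},"gripper":{"type":"number"},"newtons":{"type":"number"}},"required":["motion"]}

```bash
mkdir -p pics; ls
python3 - <<'E'
from station import *
import cv2,json
print(get_state()); print(pinch_z)
for n in("scene","top"):
    im=snapshot(n); cv2.imwrite(f"pics/{n}0.png",im[:,:,::-1]); c=get_calibration(n); print(n,c)
E
```

```text
pics
{'time': 0.0, 'joint_positions': array([ 1.13416965,  0.62933814,  0.03845261,  1.51833434, -0.02700471,
        0.9963074 , -0.0200001 ]), 'joint_vel': array([ 0.00086877,  0.00024299,  0.00091421, -0.00062287, -0.00014919,
        0.00016497,  0.00020594]), 'joint_torque': array([ 1.38979362e-04, -5.49730432e+01,  1.14359301e+00, -1.86632699e+01,
       -5.22757124e-02,  2.36341712e-02,  9.95235928e-05]), 'ee_pos': array([ 235.33541452, -605.19702912,  204.57027375]), 'tcp_rot': array([-0.37907541,  2.02091999, -2.01715673]), 'wrist_force': array([-0.88225832, -0.41930675,  0.552038  ]), 'ft_torque': array([-0.00242259, -0.03900306,  0.03555669]), 'grip_width': 93.60736943174737}
-18.8
scene {'camera_matrix': array([[388.17479734,   0.        , 312.13798053],
       [  0.        , 388.17479734, 204.6037402 ],
       [  0.        ,   0.        ,   1.        ]]), 'rvec': array([ 2.46005092,  0.96456226, -0.26538131]), 'tvec': array([-396.30912005, -290.51609304, 1381.43323298])}
top {'camera_matrix': array([[489.01887746,   0.        , 323.09443432],
       [  0.        , 489.01887746, 197.26751044],
       [  0.        ,   0.        ,   1.        ]]), 'rvec': array([ 2.16006128, -2.102186  ,  0.21656964]), 'tvec': array([ -53.34574365,  564.01569552, 1513.03752075])}
```

View pics/scene0.png

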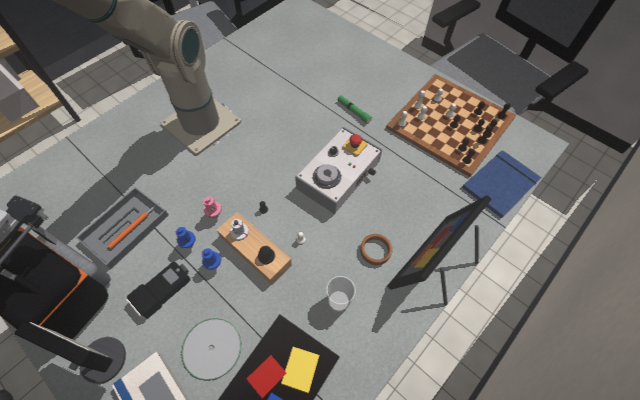

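View pics/top0.png

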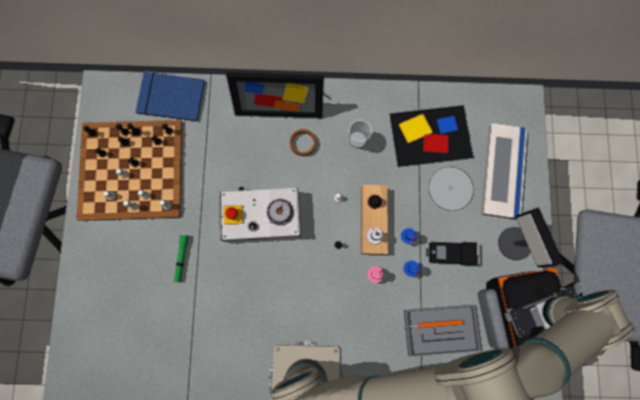

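Run:
```python
import cv2
im=cv2.imread("pics/top0.png"); print(im.shape)
cv2.imwrite("pics/top0c.png",cv2.resize(im[60:260,150:420],None,fx=2.96,fy=2.96,interpolation=cv2.INTER_CUBIC))
```

```text
(400, 640, 3)
```

View crop.

View pics/top0c.png

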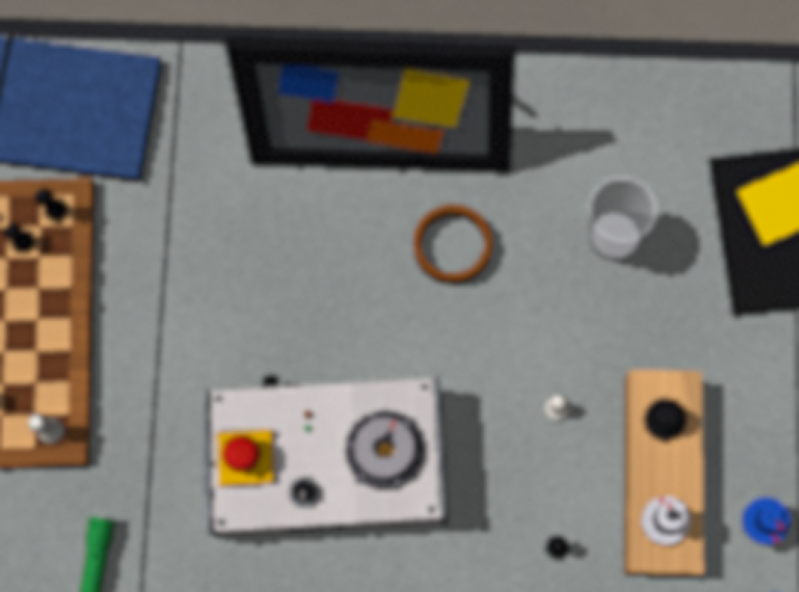

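```bash
cat > h.py <<'E'
import numpy as np,cv2
from station import *
from scipy.spatial.transform import Rotation as R
def ray(n,u,v):
    c=get_calibration(n);Rm=cv2.Rodrigues(c["rvec"])[0];C=-Rm.T@c["tvec"]
    p=cv2.undistortPoints(np.array([[[u,v]]],float),c["camera_matrix"],None)[0,0]
    d=Rm.T@np.array([p[0],p[1],1]);return C,d/np.linalg.norm(d)
def onz(n,u,v,z):
    C,d=ray(n,u,v);return C+d*(z-C[2])/d[2]
def proj(n,P):
    c=get_calibration(n);return cv2.projectPoints(np.array(P,float).reshape(-1,1,3),c["rvec"],c["tvec"],c["camera_matrix"],None)[0][:,0]
def tri(u1,u2):
    (A,a),(B,b)=ray("scene",*u1),ray("top",*u2)
    s=np.linalg.lstsq(np.c_[a,-b],B-A,rcond=None)[0];p,q=A+s[0]*a,B+s[1]*b
    return (p+q)/2,np.linalg.norm(p-q)
E
python3 - <<'E'
from h import *
for n,b in (("scene",(300,400,100,230)),("top",(210,310,180,250))):
    im=cv2.imread(f"pics/{n}0.png");C,d=ray(n,320,200);print(n,C)
    h=cv2.cvtColor(im,cv2.COLOR_BGR2HSV)
    m=(((h[...,0]<8)|(h[...,0]>172))&(h[...,1]>150)&(h[...,2]>90)).astype(np.uint8)
    k,l,s,c=cv2.connectedComponentsWithStats(m)
    for i in range(1,k):
        if s[i,4]>3: print(s[i],c[i],onz(n,*c[i],112))
im=cv2.imread("pics/scene0.png")
cv2.imwrite("pics/s_a.png",cv2.resize(im[120:215,285:395],None,fx=6,fy=6,interpolation=cv2.INTER_CUBIC))
cv2.imwrite("pics/s_b.png",cv2.resize(im[195:285,195:315],None,fx=6,fy=6,interpolation=cv2.INTER_CUBIC))
im=cv2.imread("pics/top0.png")
cv2.imwrite("pics/t_a.png",cv2.resize(im[180:250,210:310],None,fx=8,fy=8,interpolation=cv2.INTER_CUBIC))
cv2.imwrite("pics/t_b.png",cv2.resize(im[180:290,330:430],None,fx=5.4,fy=5.4,interpolation=cv2.INTER_CUBIC))
E
```

```text
scene [ 936.23228339 -418.08334614 1048.09051295]
[351 135  10   9  64] [355.921875 138.453125] [502.73370289 240.6587613  112.        ]
[246 355  40  43 871] [265.94489093 375.99311137] [ 788.05170556 -415.88149764  112.        ]
top [ 275.30261376  -16.07235677 1591.91462162]
[264  94  14   4  23] [270.95652174  95.7826087 ] [879.44568756 137.90757354 112.        ]
[272  97  10   9  20] [276.2  100.65] [863.56359862 120.46864736 112.        ]
[423 134  25  19 434] [435.48387097 143.11751152] [ 738.47068399 -387.78498193  112.        ]
[226 208  11  10  87] [231.05747126 212.8045977 ] [497.80811325 242.29921806 112.        ]
```

View pics/s_a.png

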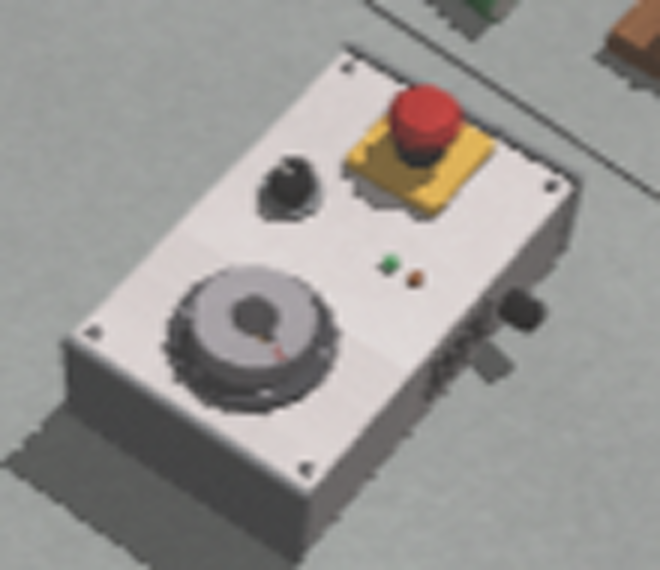

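View pics/s_b.png

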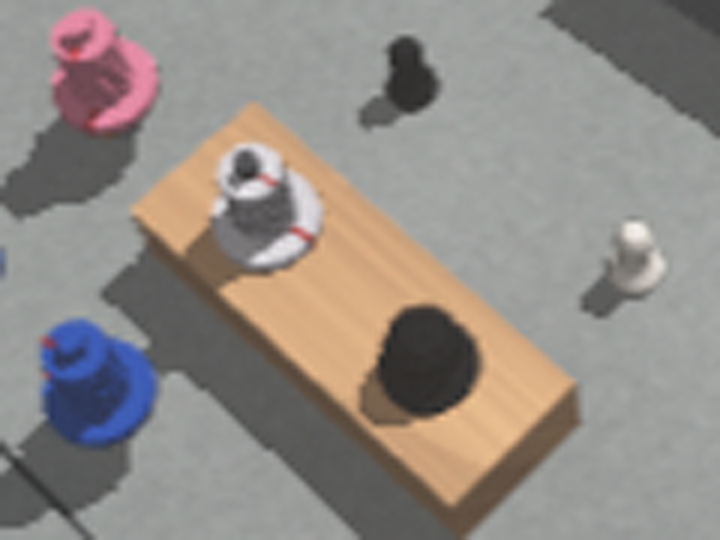

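View pics/t_a.png

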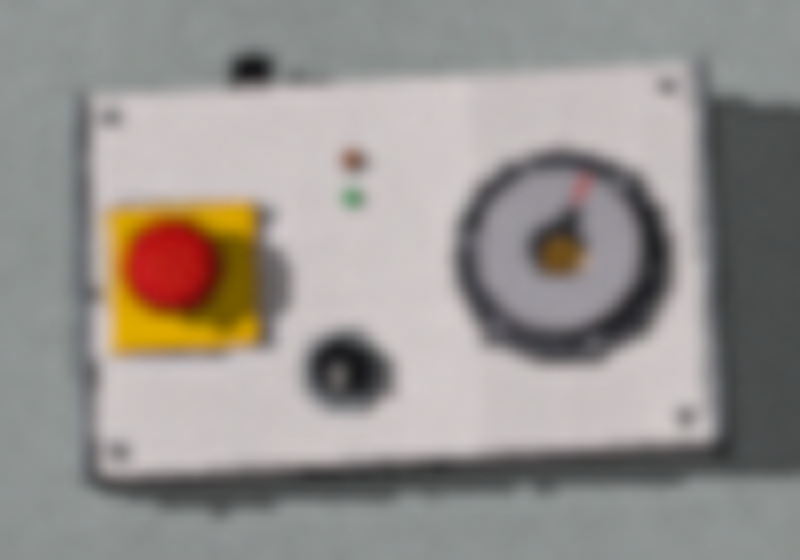

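View pics/t_b.png

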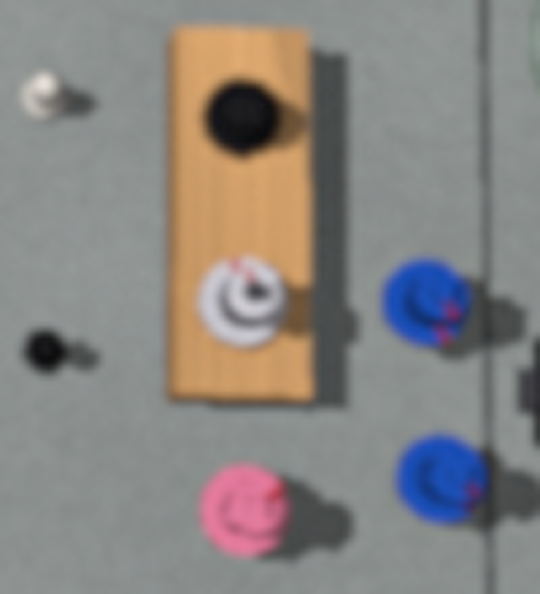

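Run:
```python
from h import *
f=8
# hub face: grey component within dark ring
def face(n,x0,y0,x1,y1,seed,z,lo,hi):
    im=cv2.imread(f"pics/{n}0.png")[y0:y1,x0:x1]
    b=cv2.resize(im,None,fx=f,fy=f,interpolation=cv2.INTER_CUBIC)
    g=cv2.cvtColor(b,cv2.COLOR_BGR2GRAY)
    m=((g>lo)&(g<hi)).astype(np.uint8)
    k,l=cv2.connectedComponents(m)
    c=(l==l[seed[1],seed[0]]).astype(np.uint8)
    ct=max(cv2.findContours(c,0,1)[0],key=cv2.contourArea);ct=cv2.convexHull(ct)
    e=cv2.fitEllipse(ct); 
    P=np.array([onz(n,(p[0]+.5)/f-.5+x0,(p[1]+.5)/f-.5+y0,z) for p in ct[:,0].astype(float)])
    # circle fit
    A=np.c_[2*P[:,:2],np.ones(len(P))];s=np.linalg.lstsq(A,(P[:,:2]**2).sum(1),rcond=None)[0]
    r=np.sqrt(s[2]+s[0]**2+s[1]**2)
    print(n,seed,"c",s[:2].round(1),"r",r.round(1),"res",np.std(np.hypot(*(P[:,:2]-s[:2]).T)-r).round(2),"px",(np.array(e[0])+.5)/f-.5+[x0,y0])
    cv2.drawContours(b,[ct],-1,(0,255,0),1); return b
b1=face("top",260,190,305,235,(150,230),92,105,255)
b2=face("scene",305,155,350,198,(110,110),92,105,255)
b3=face("top",360,225,395,255,(80,110),58,170,256)
print(proj("scene",[[525,95,92]]))
cv2.imwrite("pics/f1.png",np.hstack([cv2.resize(b,(260,260)) for b in (b1,b2,b3)]))
# red lines
for n,(x0,y0,x1,y1) in (("top",(260,190,305,235)),("scene",(305,155,350,198)),("top",(360,225,392,256)),("scene",(225,210,255,245))):
    im=cv2.imread(f"pics/{n}0.png")[y0:y1,x0:x1].astype(int)
    r=im[...,2]-(im[...,1]+im[...,0])/2
    if n=="scene" or x0==260 or 1:
        ys,xs=np.where(r>25); print(n,[(int(x+x0),int(y+y0),int(r[y,x])) for x,y in zip(xs,ys)])
```

```text
top (150, 230) c [512.3  97.6] r 31.7 res 0.54 px [279.18760681 210.50281525]
scene (110, 110) c [513.8 103.1] r 90.8 res 5.29 px [328.06772995 170.06113625]
top (80, 110) c [ 448.9 -202.5] r 26.7 res 0.98 px [374.12831688 234.73248291]
[[329.78089497 174.82347652]]
top [(282, 202, 33), (283, 202, 34), (282, 203, 42), (283, 203, 35), (282, 204, 35), (278, 210, 33), (279, 210, 44), (280, 210, 46), (281, 210, 39), (278, 211, 44), (279, 211, 53), (280, 211, 55), (281, 211, 49), (282, 211, 36), (278, 212, 45), (279, 212, 54), (280, 212, 54), (281, 212, 47), (282, 212, 37), (278, 213, 32), (279, 213, 41), (280, 213, 39), (281, 213, 35), (282, 213, 25)]
scene [(331, 178, 37), (331, 179, 37), (332, 179, 26)]
top [(361, 225, 35), (362, 225, 60), (363, 225, 69), (364, 225, 72), (365, 225, 73), (366, 225, 73), (367, 225, 73), (368, 225, 74), (369, 225, 73), (370, 225, 74), (371, 225, 74), (372, 225, 76), (373, 225, 76), (374, 225, 76), (375, 225, 76), (376, 225, 76), (377, 225, 78), (378, 225, 77), (379, 225, 76), (380, 225, 75), (381, 225, 75), (382, 225, 76), (383, 225, 76), (384, 225, 76), 
[... 16122 characters left out ...]
5, 243, 66), (236, 243, 65), (237, 243, 64), (238, 243, 65), (239, 243, 65), (240, 243, 66), (241, 243, 65), (242, 243, 64), (243, 243, 64), (244, 243, 65), (245, 243, 66), (246, 243, 66), (247, 243, 65), (248, 243, 65), (249, 243, 64), (250, 243, 65), (251, 243, 65), (252, 243, 65), (253, 243, 65), (254, 243, 65), (231, 244, 29), (232, 244, 52), (233, 244, 65), (234, 244, 66), (235, 244, 66), (236, 244, 66), (237, 244, 66), (238, 244, 65), (239, 244, 66), (240, 244, 65), (241, 244, 65), (242, 244, 65), (243, 244, 64), (244, 244, 64), (245, 244, 65), (246, 244, 65), (247, 244, 65), (248, 244, 65), (249, 244, 66), (250, 244, 64), (251, 244, 65), (252, 244, 66), (253, 244, 65), (254, 244, 66)]
```

View pics/f1.png

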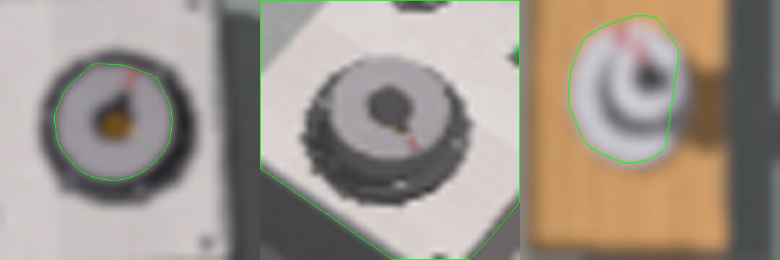

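Run:
```python
from h import *
f=8
def circ(n,box,z,maskf,r0,tag,draw=[]):
    x0,y0,x1,y1=box
    b=cv2.resize(cv2.imread(f"pics/{n}0.png")[y0:y1,x0:x1],None,fx=f,fy=f,interpolation=cv2.INTER_CUBIC)
    m=maskf(b).astype(np.uint8)
    ct=max(cv2.findContours(m,0,1)[0],key=cv2.contourArea);ct=cv2.convexHull(ct)
    P=np.array([onz(n,(p[0]+.5)/f-.5+x0,(p[1]+.5)/f-.5+y0,z)[:2] for p in ct[:,0].astype(float)])
    from scipy.optimize import least_squares
    s=least_squares(lambda q:np.hypot(*(P-q[:2]).T)-r0,P.mean(0),loss='soft_l1').x
    r=np.hypot(*(P-s).T);print(tag,n,s.round(1),"r",r.mean().round(1),r.std().round(1))
    cv2.drawContours(b,[ct],-1,(0,255,0),1)
    pts=proj(n,[[s[0]+r0*np.cos(t),s[1]+r0*np.sin(t),z] for t in np.linspace(0,6.28,80)])
    cv2.polylines(b,[np.int32((pts-[x0,y0]+.5)*f-.5)],True,(255,0,255),1);return b,s
g=lambda b:cv2.cvtColor(b,cv2.COLOR_BGR2GRAY).astype(int)
sat=lambda b:cv2.cvtColor(b,cv2.COLOR_BGR2HSV)[...,1]
def lab(m,seed):
    k,l=cv2.connectedComponents(m.astype(np.uint8));return l==l[seed[1],seed[0]]
o=[]
o.append(circ("top",(262,193,297,228),92,lambda b:lab(g(b)>108,(100,140)),31,"hub"))
o.append(circ("scene",(308,158,346,196),92,lambda b:lab((g(b)>115)&(g(b)<188),(90,100)),31,"hub"))
o.append(circ("top",(362,222,392,252),54,lambda b:lab(sat(b)<70,(60,110)),26,"fl"))
o.append(circ("scene",(226,214,254,244),54,lambda b:lab(sat(b)<60,(130,100)),26,"fl"))
cv2.imwrite("pics/f2.png",np.hstack([cv2.resize(b[0],(200,200)) for b in o]))
def red(n,box,z,th):
    x0,y0,x1,y1=box
    im=cv2.imread(f"pics/{n}0.png")[y0:y1,x0:x1].astype(float)
    r=im[...,2]-np.maximum(im[...,1]*1.0,im[...,1]);s=im[...,1]-im[...,0]  # wood has g>>b
    w=np.clip(r-th,0,None)*(np.abs(s)<25)
    Y,X=np.mgrid[y0:y1,x0:x1];c=((w*X).sum()/w.sum(),(w*Y).sum()/w.sum());p=onz(n,*c,z);print(n,np.round(c,1),p.round(1));return p
for n,bx,z,i,th in (("top",(280,199,286,207),92,0,15),("scene",(329,176,335,182),92,1,15),("top",(371,226,376,230),58,2,15),("scene",(242,231,249,237),58,3,15),("scene",(237,222,243,228),104,3,15)):
    p=red(n,bx,z,th)
    for j in {0:[0],1:[1],2:[2],3:[3,2]}[i]:
        d=p[:2]-o[j][1];print("  ang",np.degrees(np.arctan2(d[1],d[0])).round(1),"r",np.hypot(*d).round(1))
```

```text
hub top [512.   97.5] r 31.4 0.4
hub scene [520.7  94.9] r 44.6 7.2
fl top [ 447.2 -203.8] r 27.1 0.3
fl scene [ 445.2 -203.6] r 31.4 5.4
top [282.2 203. ] [536.1  89.2  92. ]
  ang -19.0 r 25.5
scene [331.1 178.4] [536.3  87.9  92. ]
  ang -23.9 r 17.1
top [373.3 228.3] [ 469.2 -199.    58. ]
  ang 12.2 r 22.5
scene [245.  233.5] [ 467.4 -199.4   58. ]
  ang 10.8 r 22.7
  ang 12.3 r 20.7
scene [239.1 224.5] [ 457.2 -202.2  104. ]
  ang 6.6 r 12.1
  ang 8.9 r 10.1
```

View pics/f2.png

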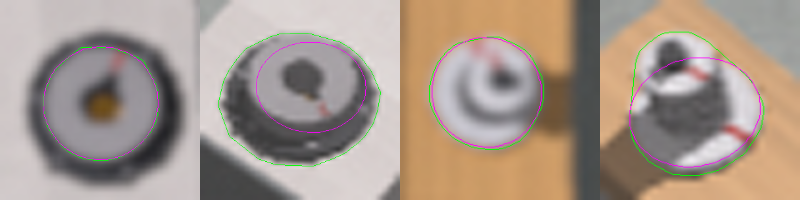

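```bash
cat >> h.py <<'E'
def to(x,y,z,yaw=None):
    s=get_state();M=R.from_rotvec(s["tcp_rot"]).as_matrix()
    d=np.array([x,y,z])-s["ee_pos"]
    print("t%.2f"%s["time"],"pos",s["ee_pos"].round(1),"F",s["wrist_force"].round(1),"w",round(s["grip_width"],1),"q",s["joint_positions"].round(2))
    print("tool x",M[:,0].round(3),"y",M[:,1].round(3),"z(jaw)",M[:,2].round(3),"jawang",np.degrees(np.arctan2(M[1,2],M[0,2])).round(1))
    print("shift units",(M.T@d/30).round(2),"world d",d.round(1))
    # levelling turn to make y exactly down
    ax=np.cross(M[:,1],[0,0,-1.]);print("level turn units",np.degrees(M.T@ax/8).round(3)*1)
E
python3 -c "
from h import *
to(498,242,150)
print(onz('scene',326.9,172.4,92))
c=R.from_rotvec(get_state()['tcp_rot']).as_matrix()
# button via scene: head dome px
print(onz('scene',355.9,137.5,112))
"
```

```text
t0.10 pos [ 235.3 -605.3  204.7] F [0.2 0.2 0. ] w 94.0 q [ 1.13  0.63  0.04  1.52 -0.03  1.   -0.02]
tool x [-0.932 -0.362  0.   ] y [-0.001  0.001 -1.   ] z(jaw) [ 0.362 -0.932 -0.002] jawang -68.8
shift units [-18.39   1.86 -23.15] world d [262.7 847.3 -54.7]
level turn units [0.012 0.    0.   ]
[512.85880954  95.71358926  92.        ]
[500.26772615 243.52740162 112.        ]
```

Emit:
{"op": "apply_moves", "data": {
  "motion": [
    [-0.4,0,-0.5,0,0,0],
    [-0.8,0,-1,0,0,0],
    [-0.8,0,-1,0,0,0],
    [-0.8,0,-1,0,0,0],
    [-0.8,0,-1,0,0,0]
  ],
  "gripper": 1,
  "newtons": 20
}}

```text
time: 0.72
ee_pos: [287.5, -439.4, 205.2]
tcp_rot: [-0.379, 2.02, -2.018]
wrist_force: [0.8, 0.8, 0.4]
grip_width: 47.3
```

Emit:
{"op": "apply_moves", "data": {
  "motion": [
    [-0.8,0,-1,0,0,0],
    [-0.8,0,-1,0,0,0],
    [-0.8,0,-1,0,0,0],
    [-0.8,0,-1,0,0,0],
    [-0.8,0,-1,0,0,0]
  ]
}}

```text
time: 1.35
ee_pos: [344.9, -256.2, 205.4]
tcp_rot: [-0.379, 2.019, -2.019]
wrist_force: [1.0, 0.5, -0.4]
grip_width: 0.7
```

Emit:
{"op": "apply_moves", "data": {
  "motion": [
    [-0.8,0,-1,0,0,0],
    [-0.8,0,-1,0,0,0],
    [-0.8,0,-1,0,0,0],
    [-0.8,0,-1,0,0,0],
    [-0.8,0,-1,0,0,0]
  ]
}}

```text
time: 1.98
ee_pos: [402.4, -73.1, 205.4]
tcp_rot: [-0.379, 2.019, -2.019]
wrist_force: [-0.6, -0.6, -0.3]
grip_width: 0.4
```

Emit:
{"op": "apply_moves", "data": {
  "motion": [
    [-0.8,0,-1,0,0,0],
    [-0.8,0,-1,0,0,0],
    [-0.8,0,-1,0,0,0],
    [-0.8,0,-1,0,0,0],
    [-0.5,0,-0.5,0,0,0]
  ]
}}

```text
time: 2.6
ee_pos: [456.9, 94.0, 205.3]
tcp_rot: [-0.381, 2.018, -2.017]
wrist_force: [1.0, 0.5, 0.0]
grip_width: 0.6
```

```bash
python3 -c "
from h import *
to(499,242.5,130)"
```

```text
t2.60 pos [456.9  94.  205.3] F [1.  0.5 0. ] w 0.6 q [-0.19  0.37 -0.1   2.01  0.05  0.76 -1.51]
tool x [-0.931 -0.365  0.   ] y [-0.     0.001 -1.   ] z(jaw) [ 0.365 -0.931 -0.001] jawang -68.6
shift units [-3.11  2.51 -4.1 ] world d [ 42.1 148.5 -75.3]
level turn units [0.004 0.    0.   ]
```

Emit:
{"op": "apply_moves", "data": {
  "motion": [
    [-0.7,0.4,-1,0,0,0],
    [-0.8,0.7,-1,0,0,0],
    [-0.8,0.7,-1,0,0,0],
    [-0.6,0.5,-0.8,0,0,0],
    [-0.2,0.2,-0.3,0,0,0]
  ]
}}

```text
time: 3.22
ee_pos: [498.2, 241.7, 129.2]
tcp_rot: [-0.383, 2.018, -2.018]
wrist_force: [-0.4, -0.5, 0.1]
grip_width: 0.1
```

```bash
python3 -c "
from h import *
to(499,242.5,102)
for n in('scene','top'): cv2.imwrite(f'pics/{n}1.png',snapshot(n)[:,:,::-1])
a=cv2.imread('pics/scene1.png')[100:200,290:410];b=cv2.imread('pics/top1.png')[170:270,190:310]
cv2.imwrite('pics/b1.png',np.hstack([cv2.resize(x,(396,330),interpolation=cv2.INTER_CUBIC) for x in(a,b)]))"
```

```text
t3.23 pos [498.2 241.7 129.2] F [-0.4 -0.5  0.1] w 0.1 q [-0.44  0.59 -0.09  1.86  0.08  0.69 -1.77]
tool x [-0.931 -0.365  0.002] y [-0.002 -0.    -1.   ] z(jaw) [ 0.365 -0.931 -0.   ] jawang -68.6
shift units [-0.04  0.91 -0.02] world d [  0.8   0.8 -27.2]
level turn units [0.003 0.    0.012]
```

View pics/b1.png

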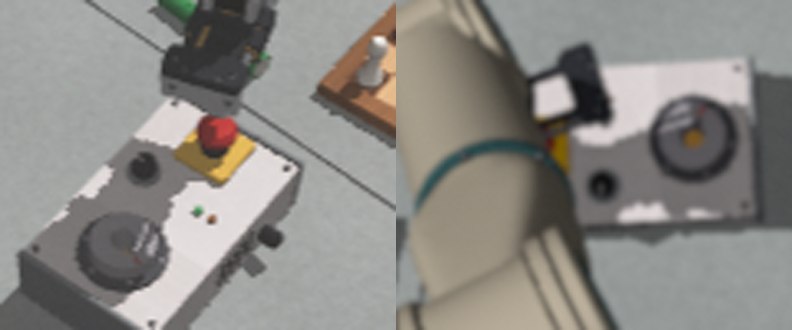

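```bash
python3 -c "
from h import *
p=get_state()['ee_pos'];print(((proj('scene',[p,[499,242.5,114],[499,242.5,104]])-[290,100])*3.3).round(0))"
```

```text
[[216. 112.]
 [216. 122.]
 [215. 129.]]
```

Emit:
{"op": "apply_moves", "data": {
  "motion": [
    [0,0.3,0,0,0,0],
    [0,0.2,0,0,0,0],
    [0,0.1,0,0,0,0],
    [0,0.1,0,0,0,0],
    [0,0,0,0,0,0]
  ]
}}

```text
time: 3.95
ee_pos: [498.9, 238.9, 109.7]
tcp_rot: [-0.378, 2.019, -2.021]
wrist_force: [-0.4, -3.0, 3.4]
grip_width: 0.6
```

Emit:
{"op": "apply_moves", "data": {
  "motion": [
    [0,0.1,0,0,0,0],
    [0,0.1,0,0,0,0],
    [0,0.05,0,0,0,0],
    [0,0,0,0,0,0]
  ]
}}

```text
time: 4.45
ee_pos: [499.1, 239.0, 103.5]
tcp_rot: [-0.378, 2.018, -2.021]
wrist_force: [-3.1, -4.8, 14.8]
grip_width: 0.4
```

```bash
python3 -c "
from h import *
to(499,242.5,104)
for n in('scene',): cv2.imwrite(f'pics/{n}2.png',snapshot(n)[:,:,::-1])
a=cv2.imread('pics/scene2.png')[100:160,320:390]
cv2.imwrite('pics/b2.png',cv2.resize(a,None,fx=8,fy=8,interpolation=cv2.INTER_CUBIC))"
```

```text
t4.45 pos [499.1 239.  103.5] F [-3.1 -4.8 14.8] w 0.4 q [-0.44  0.63 -0.08  1.89  0.08  0.63 -1.78]
tool x [-0.932 -0.362  0.   ] y [ 0.    -0.001 -1.   ] z(jaw) [ 0.362 -0.932  0.001] jawang -68.8
shift units [-0.04 -0.02 -0.11] world d [-0.1  3.5  0.5]
level turn units [-0.008 -0.     0.   ]
```

View pics/b2.png

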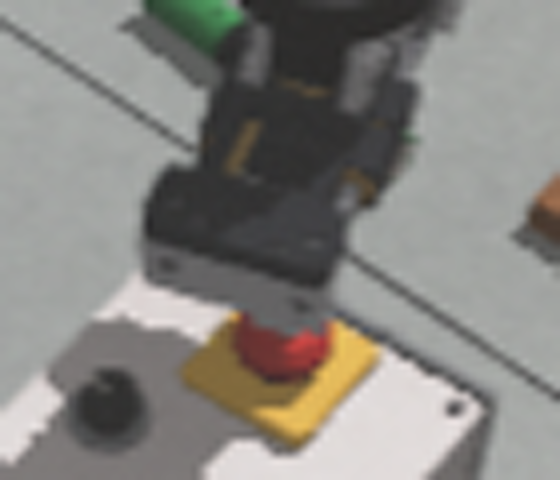

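Emit:
{"op": "apply_moves", "data": {
  "motion": [
    [0,0.05,0,0,0,0],
    [0,0,0,0,0,0],
    [0,0,0,0,0,0]
  ]
}}

```text
time: 4.88
ee_pos: [499.2, 239.0, 103.3]
tcp_rot: [-0.377, 2.018, -2.02]
wrist_force: [-5.3, -4.2, 25.6]
grip_width: 0.1
```

Emit:
{"op": "apply_moves", "data": {
  "motion": [
    [0,-0.6,0,0,0,0],
    [0,-1,0,0,0,0],
    [0,-1,0,0,0,0],
    [0.4,-0.5,0.5,0,0,0],
    [0.6,0,1,0,0,0]
  ]
}}

```text
time: 5.5
ee_pos: [487.3, 187.1, 194.2]
tcp_rot: [-0.378, 2.018, -2.016]
wrist_force: [0.3, -0.5, -0.5]
grip_width: 0.2
```

```bash
python3 -c "
from h import *
to(446.5,-203.7,150)
for n in('scene',): cv2.imwrite(f'pics/{n}3.png',snapshot(n)[:,:,::-1])
a=cv2.imread('pics/scene3.png')[100:160,320:390]
cv2.imwrite('pics/b3.png',cv2.resize(a,None,fx=8,fy=8,interpolation=cv2.INTER_CUBIC))"
```

```text
t5.50 pos [487.3 187.1 194.2] F [ 0.3 -0.5 -0.5] w 0.2 q [-0.35  0.46 -0.1   1.89  0.06  0.8  -1.68]
tool x [-0.931 -0.364 -0.002] y [ 0.002  0.001 -1.   ] z(jaw) [ 0.364 -0.931 -0.   ] jawang -68.6
shift units [ 6.02  1.46 11.64] world d [ -40.8 -390.8  -44.2]
level turn units [ 0.003 -0.    -0.016]
```

View pics/b3.png

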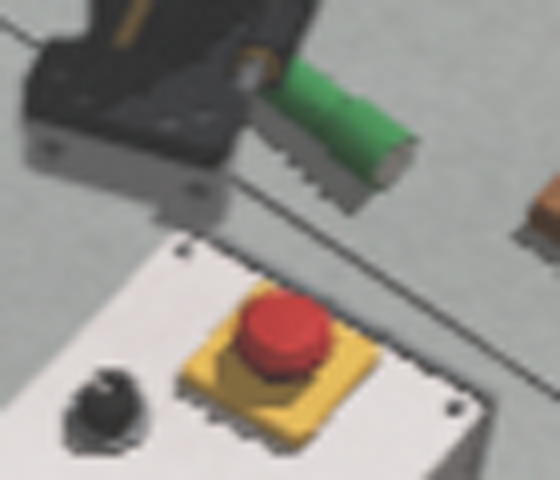

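Emit:
{"op": "apply_moves", "data": {
  "motion": [
    [0.5,0,1,0,0,0],
    [0.5,0,1,0,0,0],
    [0.5,0,1,0,0,0],
    [0.5,0,1,0,0,0],
    [0.5,0,1,0,0,0]
  ],
  "gripper": 0.35
}}

```text
time: 6.18
ee_pos: [470.3, 18.1, 193.0]
tcp_rot: [-0.379, 2.02, -2.02]
wrist_force: [1.2, 0.4, 0.3]
grip_width: 46.8
```

Emit:
{"op": "apply_moves", "data": {
  "motion": [
    [0.5,0,1,0,0,0],
    [0.5,0,1,0,0,0],
    [0.5,0,1,0,0,0],
    [0.5,0.2,1,0,0,0],
    [0.6,0.5,1,0,0,0]
  ]
}}

```text
time: 6.8
ee_pos: [452.5, -149.6, 172.3]
tcp_rot: [-0.377, 2.019, -2.02]
wrist_force: [-0.2, 0.2, -0.6]
grip_width: 61.0
```

Emit:
{"op": "apply_moves", "data": {
  "motion": [
    [0.6,0.5,1,0,0,0],
    [0.3,0.3,0.6,0,0,0],
    [0,0,0,0,0,0]
  ]
}}

```text
time: 7.18
ee_pos: [443.4, -204.0, 147.5]
tcp_rot: [-0.377, 2.023, -2.022]
wrist_force: [0.9, -0.7, -0.2]
grip_width: 61.3
```

```bash
python3 -c "
from h import *
to(446.5,-203.7,62)
for n in('scene','top'): cv2.imwrite(f'pics/{n}4.png',snapshot(n)[:,:,::-1])
a=cv2.imread('pics/scene4.png')[150:250,180:300];b=cv2.imread('pics/top4.png')[180:280,320:440]
cv2.imwrite('pics/b4.png',np.hstack([cv2.resize(x,(396,330),interpolation=cv2.INTER_CUBIC) for x in(a,b)]))"
```

```text
t7.17 pos [ 443.4 -204.   147.5] F [ 0.9 -0.7 -0.2] w 61.3 q [ 0.42  0.49 -0.06  2.02  0.05  0.64 -0.88]
tool x [-0.934 -0.358  0.002] y [-0.003  0.    -1.   ] z(jaw) [ 0.358 -0.934 -0.001] jawang -69.0
shift units [-0.11  2.85  0.03] world d [  3.1   0.3 -85.5]
level turn units [ 0.009 -0.     0.018]
```

View pics/b4.png

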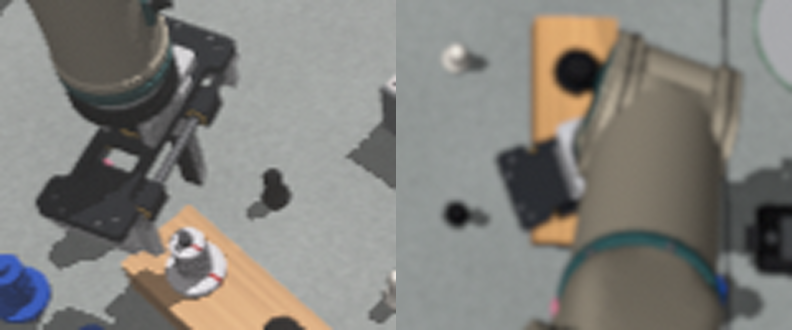

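Emit:
{"op": "apply_moves", "data": {
  "motion": [
    [-0.1,0.6,0,0,0,0],
    [0,0.8,0,0,0,0],
    [0,0.8,0,0,0,0],
    [0,0.5,0,0,0,0],
    [0,0.1,0,0,0,0]
  ]
}}

```text
time: 7.9
ee_pos: [448.2, -200.3, 64.0]
tcp_rot: [-0.381, 2.019, -2.018]
wrist_force: [-0.4, -0.3, -0.1]
grip_width: 60.9
```

```bash
python3 -c "
from h import *
to(446.5,-203.7,64)
for n in('scene',): cv2.imwrite(f'pics/{n}5.png',snapshot(n)[:,:,::-1])
a=cv2.imread('pics/scene5.png')[190:260,200:290]
cv2.imwrite('pics/b5.png',cv2.resize(a,None,fx=8,fy=8,interpolation=cv2.INTER_CUBIC))"
```

```text
t7.90 pos [ 448.2 -200.3   64. ] F [-0.4 -0.3 -0.1] w 60.9 q [ 0.4   0.63 -0.05  2.08  0.07  0.43 -0.9 ]
tool x [-0.932 -0.363  0.001] y [-0.001  0.001 -1.   ] z(jaw) [ 0.363 -0.932 -0.001] jawang -68.7
shift units [0.09 0.   0.08] world d [-1.7 -3.4 -0. ]
level turn units [0.007 0.    0.004]
```

View pics/b5.png

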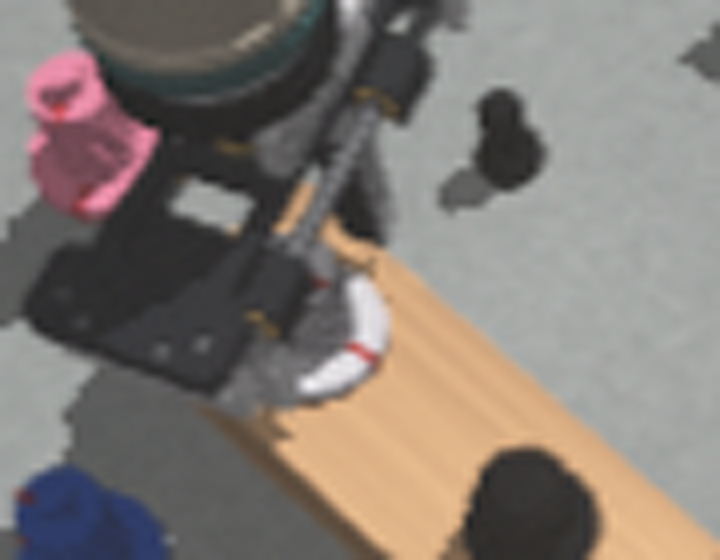

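Emit:
{"op": "apply_moves", "data": {
  "motion": [
    [0.09,0,0.08,0,0,0],
    [0,0,0,0,0,0]
  ]
}}

```text
time: 8.2
ee_pos: [447.1, -205.0, 65.2]
tcp_rot: [-0.377, 2.018, -2.02]
wrist_force: [0.5, 0.4, 0.1]
grip_width: 61.1
```

Emit:
{"op": "apply_moves", "data": {
  "motion": [
    [0,0,0,0,0,0],
    [0,0,0,0,0,0],
    [0,0,0,0,0,0],
    [0,0,0,0,0,0]
  ],
  "gripper": 1,
  "newtons": 40
}}

```text
time: 8.7
ee_pos: [446.9, -204.5, 64.6]
tcp_rot: [-0.378, 2.019, -2.019]
wrist_force: [-0.6, -0.2, 0.8]
grip_width: 29.2
```

Emit:
{"op": "apply_moves", "data": {
  "motion": [
    [0,-0.5,0,0,0,0],
    [0,-0.8,0,0,0,0],
    [0,-0.9,0,0,0,0],
    [0,-0.8,0,0,0,0],
    [0,-0.4,0,0,0,0]
  ]
}}

```text
time: 9.32
ee_pos: [447.2, -204.6, 168.3]
tcp_rot: [-0.377, 2.017, -2.019]
wrist_force: [-0.5, -0.1, -1.3]
grip_width: 29.7
```

```bash
python3 -c "
from h import *
to(512.3,96.7,168)
for n in('scene',): cv2.imwrite(f'pics/{n}6.png',snapshot(n)[:,:,::-1])
a=cv2.imread('pics/scene6.png')[150:250,190:310]
cv2.imwrite('pics/b6.png',cv2.resize(a,None,fx=6,fy=6,interpolation=cv2.INTER_CUBIC))"
```

```text
t9.32 pos [ 447.2 -204.6  168.3] F [-0.5 -0.1 -1.3] w 29.7 q [ 0.42  0.46 -0.07  1.99  0.05  0.69 -0.88]
tool x [-0.932 -0.362 -0.002] y [ 0.002 -0.001 -1.   ] z(jaw) [ 0.362 -0.932  0.002] jawang -68.8
shift units [-5.66  0.01 -8.58] world d [ 6.510e+01  3.013e+02 -3.000e-01]
level turn units [-0.011 -0.    -0.012]
```

View pics/b6.png

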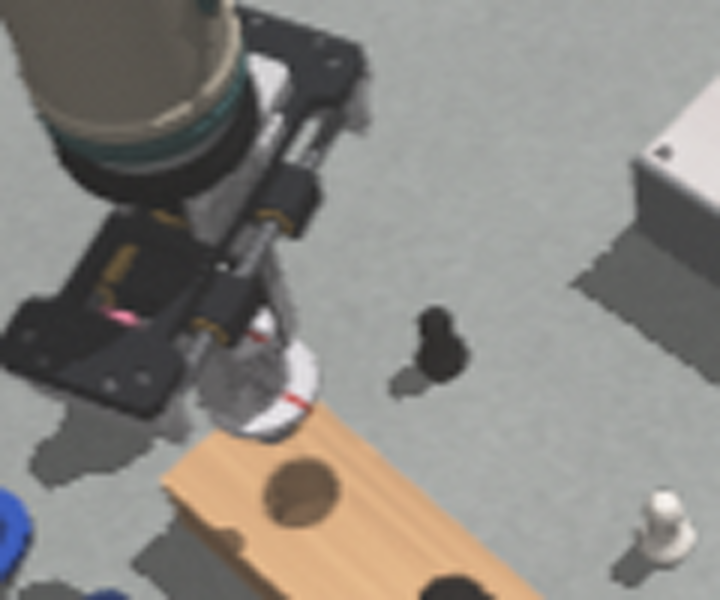

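```bash
python3 -c "
from h import *
a=cv2.imread('pics/scene6.png')[195:230,215:250]
b=cv2.resize(a,None,fx=16,fy=16,interpolation=cv2.INTER_CUBIC)
zf=get_state()['ee_pos'][2]-64.6+58
def circ(c,col,z=zf,r=26):
    p=proj('scene',[[c[0]+r*np.cos(t),c[1]+r*np.sin(t),z] for t in np.linspace(0,6.28,80)])
    cv2.polylines(b,[np.int32((p-[215,195]+.5)*16-.5)],True,col,1)
circ((446.5,-204),(0,255,0));circ((446.5,-204),(255,0,0),zf-8)
# red line px
im=a.astype(float);w=np.clip(im[...,2]-im[...,1]-25,0,None)*(np.abs(im[...,1]-im[...,0])<30)
Y,X=np.mgrid[195:230,215:250]
for sl in ((X>=235)&(Y>=214),(X<235)&(Y<208)&(X>228)&(Y>200)):
    c=((w*X*sl).sum()/(w*sl).sum(),(w*Y*sl).sum()/(w*sl).sum());z=zf if Y[sl].min()>210 else zf+46
    p=onz('scene',*c,z);d=p[:2]-[446.5,-204];print(np.round(c,1),p.round(1),np.hypot(*d).round(1),np.degrees(np.arctan2(d[1],d[0])).round(1))
cv2.imwrite('pics/b6z.png',b)"
```

```text
[239.  216.9] [ 470.1 -200.9  162.3] 23.8 7.4
[232.8 205.9] [ 459.2 -201.9  208.3] 12.9 9.4
```

View pics/b6z.png

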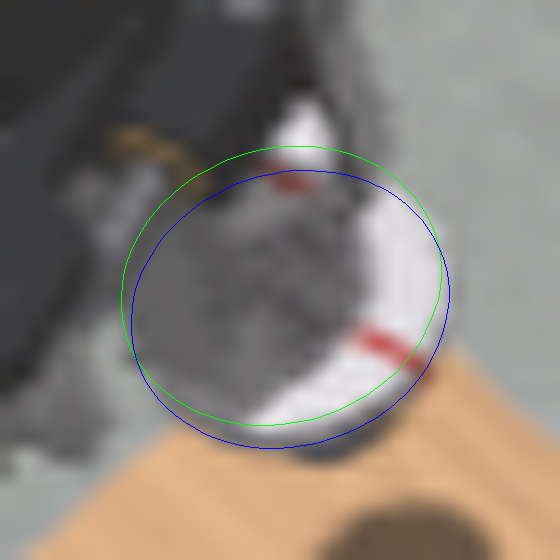

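Emit:
{"op": "apply_moves", "data": {
  "motion": [
    [-0.4,0,-0.6,0,0,0],
    [-0.6,0,-1,0,0,0],
    [-0.7,0,-1,0,0,0],
    [-0.7,0,-1,0,0,0],
    [-0.7,0,-1,0,0,0]
  ]
}}

```text
time: 10.0
ee_pos: [483.1, -40.9, 165.9]
tcp_rot: [-0.38, 2.02, -2.019]
wrist_force: [0.2, 0.5, -2.4]
grip_width: 29.5
```

Emit:
{"op": "apply_moves", "data": {
  "motion": [
    [-0.7,0,-1,0,0,0],
    [-0.7,0,-1,0,0,0],
    [-0.7,0,-1,0,0,0],
    [-0.4,0,-0.8,0,0,0],
    [-0.06,0,-0.18,0,0.6,0]
  ]
}}

```text
time: 10.62
ee_pos: [511.2, 99.6, 165.7]
tcp_rot: [-0.302, 2.068, -2.066]
wrist_force: [-0.2, -0.4, -1.8]
grip_width: 29.4
```

Emit:
{"op": "apply_moves", "data": {
  "motion": [
    [0,0,0,0,0.8,0],
    [0,0,0,0,0.8,0],
    [0,0,0,0,0.8,0],
    [0,0,0,0,0.6,0],
    [0,0,0,0,0,0]
  ]
}}

```text
time: 11.25
ee_pos: [511.1, 97.0, 165.9]
tcp_rot: [-0.14, -2.152, 2.154]
wrist_force: [-0.2, 0.6, -1.3]
grip_width: 29.7
```

```bash
python3 -c "
from h import *
to(512.3,96.7,150)
for n in('scene','top'): cv2.imwrite(f'pics/{n}7.png',snapshot(n)[:,:,::-1])
a=cv2.imread('pics/scene7.png')[100:200,280:400];b=cv2.imread('pics/top7.png')[170:270,220:340]
cv2.imwrite('pics/b7.png',np.hstack([cv2.resize(x,(396,330),interpolation=cv2.INTER_CUBIC) for x in(a,b)]))"
```

```text
t11.25 pos [511.1  97.  165.9] F [-0.2  0.6 -1.3] w 29.7 q [-0.3   0.5   0.08  1.92 -0.06  0.73 -1.88]
tool x [-0.991  0.13   0.001] y [-0.001 -0.001 -1.   ] z(jaw) [-0.13  -0.991  0.001] jawang -97.5
shift units [-0.04  0.53  0.  ] world d [  1.2  -0.3 -15.9]
level turn units [-0.005 -0.     0.009]
```

View pics/b7.png

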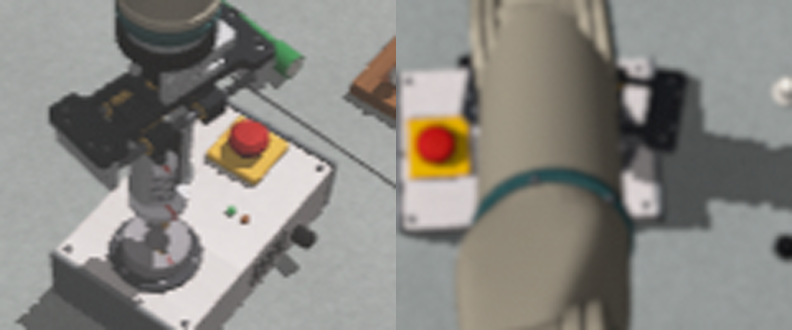

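```bash
python3 -c "
from h import *
x0,y0=310,140
a=cv2.imread('pics/scene7.png')[y0:y0+52,x0:x0+42]
F=14;b=cv2.resize(a,None,fx=F,fy=F,interpolation=cv2.INTER_CUBIC)
zf=get_state()['ee_pos'][2]-14.6
def circ(c,col,z,r=26):
    p=proj('scene',[[c[0]+r*np.cos(t),c[1]+r*np.sin(t),z] for t in np.linspace(0,6.28,80)])
    cv2.polylines(b,[np.int32((p-[x0,y0]+.5)*F-.5)],True,col,1)
c=(512.5,96.8)
circ(c,(0,255,0),zf+8);circ(c,(255,0,0),zf);circ(c,(255,255,0),zf-38,9)
h=(512.9,95.7);circ(h,(0,0,255),92,31);circ(h,(0,0,255),92,12)
print(b.shape);cv2.imwrite('pics/b7z.png',b[:600])
im=a.astype(float);w=np.clip(im[...,2]-im[...,1]-20,0,None)*(np.abs(im[...,1]-im[...,0])<30)
ys,xs=np.where(w>0);print([(int(x)+x0,int(y)+y0,int(w[y,x])) for x,y in zip(xs,ys)][:60])
"
```

```text
(728, 588, 3)
[(350, 140, 66), (351, 140, 95), (350, 141, 48), (351, 141, 78), (349, 142, 20), (350, 142, 43), (351, 142, 54), (349, 143, 16), (350, 143, 35), (351, 143, 46), (350, 144, 21), (351, 144, 36), (350, 145, 11), (351, 145, 22), (351, 146, 8), (329, 150, 3), (330, 150, 13), (330, 151, 19), (331, 151, 4), (330, 162, 5), (331, 162, 5), (331, 163, 13), (332, 164, 16), (332, 165, 1), (332, 166, 2), (331, 177, 2), (330, 178, 2), (331, 178, 21), (331, 179, 22), (332, 179, 9)]
```

View pics/b7z.png

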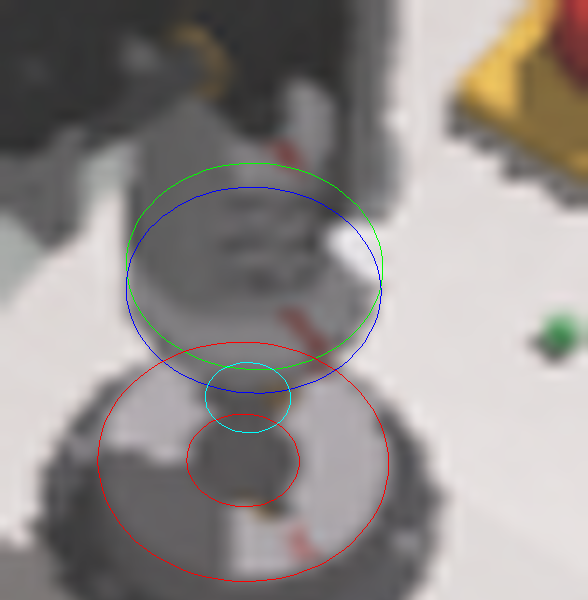

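```bash
python3 -c "
from h import *
zf=get_state()['ee_pos'][2]-14.6
for (u,v),z,c in (((305,330),zf+8,(512.5,96.8)),((287,153),zf+54,(512.5,96.8)),((300,543),92,(512.9,95.7))):
    p=onz('scene',(u+.5)/14-.5+310,(v+.5)/14-.5+140,z);d=p[:2]-c;print(p.round(1),np.hypot(*d).round(1),np.degrees(np.arctan2(d[1],d[0])).round(1))
to(511.6,96,132)"
```

```text
[530.7  91.6 159.5] 18.9 -15.9
[521.   94.7 205.5] 8.7 -14.1
[535.9  88.   92. ] 24.2 -18.5
t11.35 pos [511.4  97.  166.1] F [ 0.2  0.1 -2.5] w 29.5 q [-0.3   0.5   0.08  1.92 -0.06  0.73 -1.88]
tool x [-0.992  0.13   0.001] y [-0.001 -0.    -1.   ] z(jaw) [-0.13  -0.992  0.   ] jawang -97.5
shift units [-0.01  1.14  0.03] world d [  0.2  -1.  -34.1]
level turn units [-0.003  0.     0.006]
```

Emit:
{"op": "apply_moves", "data": {
  "motion": [
    [0,0.3,0.03,0,0.15,0],
    [0,0.4,0,0,0,0],
    [0,0.1,0,0,0,0],
    [0,0,0,0,0,0]
  ]
}}

```text
time: 11.85
ee_pos: [511.4, 96.0, 142.0]
tcp_rot: [-0.163, -2.141, 2.142]
wrist_force: [0.0, 0.8, -1.1]
grip_width: 29.5
```

```bash
python3 -c "
from h import *
to(511.6,96,134)"
```

```text
t11.85 pos [511.4  96.  142. ] F [ 0.   0.8 -1.1] w 29.5 q [-0.3   0.53  0.08  1.94 -0.07  0.67 -1.9 ]
tool x [-0.988  0.152  0.001] y [-0.001 -0.    -1.   ] z(jaw) [-0.152 -0.988  0.   ] jawang -98.8
shift units [-0.01  0.27  0.  ] world d [ 0.2 -0.  -8. ]
level turn units [-0.002 -0.     0.006]
```

Nose is inside the mouth with no contact so far.

Emit:
{"op": "apply_moves", "data": {
  "motion": [
    [0,0.15,0,0,0,0],
    [0,0.15,0,0,0,0],
    [0,0,0,0,0,0]
  ]
}}

```text
time: 12.22
ee_pos: [511.4, 96.1, 133.2]
tcp_rot: [-0.163, -2.141, 2.142]
wrist_force: [-1.0, -0.4, -2.2]
grip_width: 29.4
```

Emit:
{"op": "apply_moves", "data": {
  "motion": [
    [0,0.1,0,0,0,0],
    [0,0.1,0,0,0,0],
    [0,0,0,0,0,0]
  ]
}}

```text
time: 12.6
ee_pos: [511.5, 96.1, 127.2]
tcp_rot: [-0.164, -2.142, 2.142]
wrist_force: [-0.6, -0.2, -2.2]
grip_width: 29.5
```

Emit:
{"op": "apply_moves", "data": {
  "motion": [
    [0,0.15,0,0,0,0],
    [0,0.15,0,0,0,0],
    [0,0,0,0,0,0]
  ]
}}

```text
time: 12.98
ee_pos: [511.3, 96.0, 118.0]
tcp_rot: [-0.163, -2.141, 2.142]
wrist_force: [0.3, 0.1, -1.9]
grip_width: 29.7
```

Emit:
{"op": "apply_moves", "data": {
  "motion": [
    [0,0.15,0,0,0,0],
    [0,0.15,0,0,0,0],
    [0,0,0,0,0,0]
  ],
  "gripper": 1,
  "newtons": 55
}}

```text
time: 13.35
ee_pos: [512.1, 96.2, 109.9]
tcp_rot: [-0.165, -2.143, 2.142]
wrist_force: [-1.4, -0.3, 6.4]
grip_width: 29.3
```

Emit:
{"op": "apply_moves", "data": {
  "motion": [
    [0,0.05,0,0,0,0],
    [0,0.05,0,0,0,0],
    [0,0,0,0,0,0]
  ]
}}

```text
time: 13.72
ee_pos: [512.1, 96.2, 107.3]
tcp_rot: [-0.165, -2.143, 2.142]
wrist_force: [-1.6, -0.1, 8.2]
grip_width: 29.2
```

Emit:
{"op": "apply_moves", "data": {
  "motion": [
    [0,0.04,0,0,0,0],
    [0,0,0,0,0,0]
  ]
}}

```text
time: 13.98
ee_pos: [512.1, 96.2, 106.5]
tcp_rot: [-0.166, -2.143, 2.142]
wrist_force: [-2.3, -0.3, 12.2]
grip_width: 29.4
```

Emit:
{"op": "apply_moves", "data": {
  "motion": [
    [0,0.04,0,0,0,0],
    [0,0,0,0,0,0]
  ]
}}

```text
time: 14.22
ee_pos: [512.2, 96.2, 106.5]
tcp_rot: [-0.166, -2.143, 2.142]
wrist_force: [-4.6, -0.6, 21.8]
grip_width: 29.0
```

Emit:
{"op": "apply_moves", "data": {
  "motion": [
    [0,0,0,0,0,0],
    [0,0,0,0,0,0],
    [0,0,0,0,0,0],
    [0,0,0,0,0,0],
    [0,0,0,0,0,0]
  ]
}}

```text
time: 14.85
ee_pos: [512.2, 96.2, 106.5]
tcp_rot: [-0.166, -2.143, 2.142]
wrist_force: [-5.1, -1.3, 22.2]
grip_width: 29.2
```

```bash
python3 -c "
from h import *
to(512,96,106.5)
for n in('scene','top'): cv2.imwrite(f'pics/{n}8.png',snapshot(n)[:,:,::-1])
a=cv2.imread('pics/scene8.png');
cv2.imwrite('pics/b8.png',cv2.resize(a[115:200,285:390],None,fx=7,fy=7,interpolation=cv2.INTER_CUBIC))"
```

```text
t14.85 pos [512.2  96.2 106.5] F [-5.1 -1.3 22.2] w 29.2 q [-0.29  0.59  0.07  1.97 -0.07  0.58 -1.89]
tool x [-0.988  0.152 -0.002] y [ 0.002  0.001 -1.   ] z(jaw) [-0.152 -0.988 -0.001] jawang -98.8
shift units [ 0.   -0.    0.01] world d [-0.2 -0.2  0. ]
level turn units [ 0.006 -0.    -0.012]
```

View pics/b8.png

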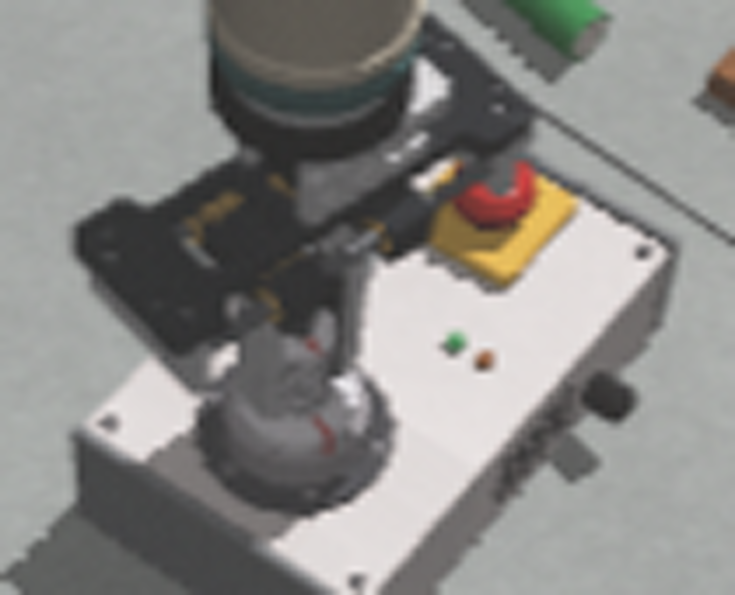

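View pics/scene8.png

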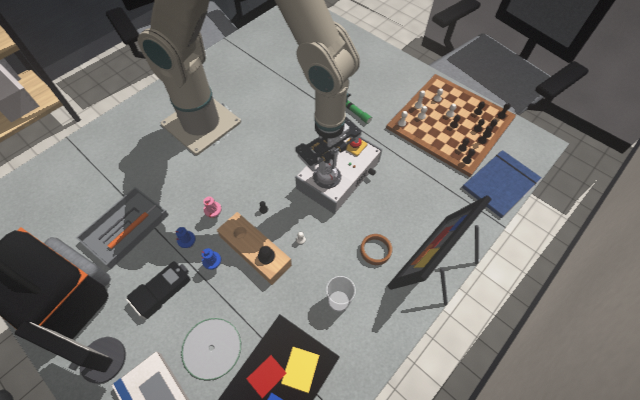

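View pics/top8.png

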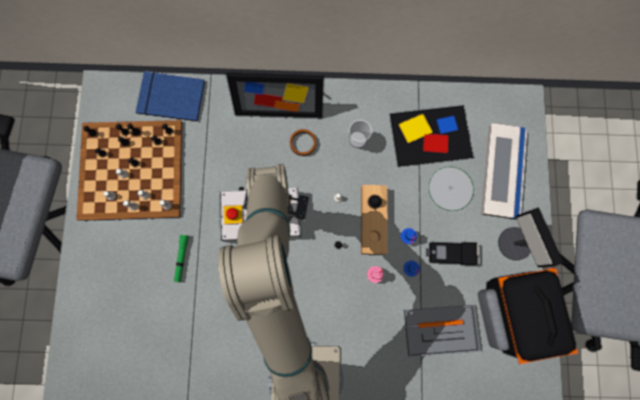

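```bash
python3 -c "
from station import *
print(job_done())"
```

```text
the job is handed in; nothing more can be done
None
```

The stop button is down and the spindle is home in the hub. I handed the job in at about 15 s with the arm still gripping the spindle and pressing it down.

- **Stop button:** I pushed it with the shut fingers until it would go no further. The tip stopped at 103.3 mm under about 25 N, against the 104 mm expected. The head still looked down in a picture taken after I lifted off. The fingers slid about 3 mm sideways on the dome while pushing.
- **Spindle:** I took it from the rack and turned it about 30° clockwise. The key dropped into the keyway as I lowered it, so no search was needed.
- **Fit:** The tool stopped at z = 106.5 mm, where 106.6 mm was expected. The last push raised the force from 12 to 22 N with no further movement, so the flange is on the hub face.
- **Final hold:** The grip was set to 55 N, with the fingers 29.2 mm apart on the 30 mm grip. The downward push held steady at 22 N, with about 5 N of sideways force left. The last scene picture shows the flange seated on the hub; the spindle's red line points along the keyway.
- **Other objects:** By eye, the last pictures from both cameras show everything else where it was. I did not measure those positions.

The two cameras disagreed by about 2 mm on the hub's position. I used a value between them and corrected it by comparing spindle and hub in the scene camera just before insertion. No check failed.

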